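# Clear the busbar support, set the bar on edge and strap it down

## Robot

A 6-joint arm with a two-finger parallel gripper is mounted at the origin on the work surface. World frame = base frame: x ahead of the robot, y to its left, z up, the work surface at z = 0. Lengths are in m, angles in rad, forces in N, time in s.
With the tool pointing down it reaches from about 0.375 to 0.9 m from the base axis. Payload 3.1 kg.
Tool frame: the origin (TCP) lies between the finger pads; the fingertips stand 17 mm ahead of it and the grasp point (between the pads) lies 2 mm behind it (robot.nose_length is the distance from the TCP to the fingertips, in m); z points along the fingers, y is the line along which they close (so a half turn about z gives the same grasp; the last joint's range is limited). The gripper opens to 87 mm and grips with 3 to 60 N. Pads are 19 mm wide; open, the fingers measure 117 mm over their backs; the gripper's body (75 mm by 190 mm) begins 51 mm behind the grasp point.
Start: joints at [1.04, 0.527, 1.433, -0, 1.181, -0.178], TCP at [0.215, 0.587, 0.24] pointing down, gripper open.
Joint ranges: [-3.08, 3.08], [-0.75, 2.2], [0.22, 2.44], [-1.43, 4.57], [0, 2.65], [-2.85, 2.85]. Speed limits (rad/s): [2.79, 2.79, 3.14, 3.14, 3.14, 3.14].

## Interface

Orientations are given as a unit quaternion [x, y, z, w].
In Python, from rig import robot, cams gives the robot as it stands.
- The arm moves only by the shell command python3 -m pendant 'ROWS' [FORCE]. ROWS is JSON, a list of rows, each an object with "jaw": the opening, from 0 (shut) to 1 (fully open); "linear": the shift along the tool's x, y, z in cm, a list of three; "twist": the turn about the tool's z in degrees. A call has 1 to 12 rows; each row shifts and turns the commanded pose from where the row before left it, along the tool's axes as they then stand; what a row does not reach is not made up. A row lasts 1/12 s, in which the tool goes at most 41.7 mm and 7.16 degrees, less where a joint would pass 70% of its speed; a pose out of reach is approached as far as the arm can. A call is refused whole if a number of a shift passes 4.17 or a number of a turn 7.16, either way. A call with a gripper value outside its range is refused whole. The fingers move at their own pace and stop on an object; FORCE is the grip in N (left out, the last holds). Time passes only in rows, so rows that do not move let the fingers close. It gives the time, the measured TCP pose, the force, the opening and the grip force at its end, in the units of the state.
- robot.get_obs(): the state, without advancing time (a new reading comes with each control period).
- cams.camera(name): name is "scene" or "top" or "wrist"; returns a dict with "color" (384x512x3 uint8, blue, green, red), "depth" (384x512 float32, m along the optical axis (not along the pixel's ray), 0 where there is no reading), "fov_y" (degrees; the focal length in pixels is half the picture's height over the tangent of half this angle, whatever the lens; pixels are square), "cx", "cy" (the principal point, pixels), "view" (4x4, takes a point from world to camera coordinates). Camera axes: x right, y down, z forward; pixel columns grow to the right and rows downward; lengths in m; the calibration is good to about 2 mm. A picture is of the moment at which its call begins.
- robot.hand_in(): hands the job in; it is judged then, once.
The state is a dict: "time": time; "q": joint angles; "joint_velocities": joint speeds; "joint_torque": joint torques, N m; "position": TCP position; "tool_rot": TCP orientation; "ft_force": force on the tool from outside, world axes, zero at the start; "moment": the same for the moment, N m; "grip_width": finger opening in m; "grip_force": force on a finger pad.
Only numpy, scipy, OpenCV 4.12 (cv2) and the standard library are available. Lean on these libraries where they do the work, as an engineer would, in place of code of your own. Each camera call takes 0.05 s, during which the arm holds its last target. There are 200 camera calls.

## Task

Someone has parked a brown resin bushing in the busbar support: first stand it upright in the grey tray, without tipping it over on the way. Then take the copper bar that lies flat on the bench and set it on edge in the support's two slots, centred and fully down (turn it by laying it in the blue V-rest and taking it again another way), and finally swing the yellow strap shut over it. Leave the torque wrench, the white bottle, the black cable cleat and the flanged bushing where they are.

Things in the scene. Friction and masses are not known exactly. Their poses are not given: they have to be found in the camera images.
- support: Busbar support, fixed: aluminium plate 220 x 80 mm, 12 mm thick. Origin on the bench midway between two black slotted jaws; x along the slots to the hinge post, z up. Jaws at x = -45 and +45 mm, 18 mm thick along x (72 mm clear between), 48 mm wide along y, tops at z = 44 mm. The hinge post fills x = 97 to 113 mm, 44 mm wide, up to z = 64 mm.
- seat (a point): Point on the support where the middle of the seated bar comes: midway between the jaws, 20 mm above the plate, 32 mm above the bench. Axes as the support's. The slots lie along x through it: 16 mm wide, flared at the mouth, their floor is the plate's top.
- strap_hinge (a point): Axis of the yellow strap: point on the support at x = 105, y = 0, z = 56.5 mm of its frame; the axis is parallel to the support's y.
- strap (a joint): Yellow strap's angle, rad: 0 = shut, level over the slots, pointing from the hinge to the support's -x; grows as it opens up; 1.57 = upright, more = leaning to the support's +x; limit 2.1. Starts open. Stiff: stays where left, 0.15 N m moves it. 180 mm long from the axis, 24 wide, 5 thick (centred on the axis). Shut, it clears a seated bar by 2 mm; a bar not fully down blocks it.
- strap_knob (a point): Top of the black knob on the strap (18 mm diameter, 26 mm high), 160 mm from the hinge axis, on the face that is uppermost when the strap is shut (the far face, +x side, when it is open).
- bushing: Brown resin bushing, 80 mm high, with a brass stub 8 mm higher: foot 44 mm diameter, tapering to 38 mm at 55 mm height and straight above. About 0.2 kg. Origin at the centre of its foot, z up along its axis. Starts standing on the support's plate between the jaws.
- tray: Grey tray, fixed, 150 x 150 mm, 35 mm high, walls and floor about 4 mm thick. Origin at the centre of its underside. Left or right side of the bench.
- bar: Copper-clad bar 160 x 40 x 12 mm, about 0.3 kg, same both ways round. x along its length, y across its 40 mm width, z through its 12 mm thickness; origin at the centre of the broad face that is underneath at the start. Starts lying flat on the bench, left or right. It is to end with its y axis vertical, either edge up.
- bar_mid (a point): Middle of the copper bar (6 mm along its z from its origin); axes as the bar's.
- vrest: Blue V-rest, fixed: two stands on a plate 120 x 80 x 8 mm, each a 90 degree V open upward. Origin on the bench under the middle; the trough runs along x, slopes rise to +y and -y at 45 degrees, 50 mm long. Stands at x = -45 and +45 mm, 18 mm thick (72 mm clear between for fingers). A bar laid flat on either slope rests at 45 degrees with its lower edge on the other slope.
- v_bottom (a point): Bottom line of the V, at its middle, 52 mm above the bench.
- wrench: Torque wrench, about 350 mm long and 32 mm high, lying beyond the work. Origin under it. Leave alone.
- bottle: White plastic bottle, 54 mm diameter, 140 mm high, standing; origin at the centre of its foot. Leave alone.
- cleat: Black cable cleat, 34 x 70 mm, 54 mm high with its bolts; origin at the centre of its underside. Leave alone.
- flanged: Another brown bushing, with a flange of 76 mm diameter on top, about 93 mm high; origin at the centre of its foot. Leave alone.
There are look-alikes about, which are no part of the job. What is shaped like the bushing but green is not meant. Of the things that look like the tray, the larger one is meant.

How it is judged:
By the outcome, as a careful person would: the job done as asked, in the order asked, and still so for the second after the job is handed in, with the robot touching nothing.
It also fails if it takes over 72 s, if anything falls off the work surface, if the arm or the gripper's body presses on something with over 40 N, if the wrist force passes 120 N, or if a joint passes its speed limit or range.

## Working session

There is one attempt and no reset: what is moved stays moved. The work goes in short steps, Python scripts to look and compute and a shell command to move; the robot and the scene stay as the last step left them, time stands still between calls to the robot, and variables do not carry over. Pictures are saved under pics/ and viewed, at most 12 in all, crops included, and the job is handed in when it is done.

```bash
ls; mkdir -p pics
cat > h.py <<'E'
import numpy as np, cv2
from rig import robot, cams
from scipy.spatial.transform import Rotation as R
def get(n):
    c=cams.camera(n); c['f']=c['color'].shape[0]/2/np.tan(np.radians(c['fov_y'])/2); return c
def ray(c,u,v,z):
    V=np.array(c['view']); Rt=V[:3,:3].T; o=-Rt@V[:3,3]
    d=Rt@np.array([(u-c['cx'])/c['f'],(v-c['cy'])/c['f'],1.]); return o+d*(z-o[2])/d[2]
def cloud(c):
    V=np.array(c['view']); h,w=c['depth'].shape; v,u=np.mgrid[:h,:w]; d=c['depth']
    p=np.stack([(u-c['cx'])/c['f']*d,(v-c['cy'])/c['f']*d,d],-1)
    P=(p-V[:3,3])@V[:3,:3]; P[d==0]=np.nan; return P
E
python3 - <<'E'
from h import *
import pickle
o=robot.get_obs(); print({k:np.round(v,3) for k,v in o.items()}, robot.nose_length)
a=get('top'); b=get('scene'); pickle.dump((a,b),open('s.pkl','wb'))
print(a['fov_y'],a['cx'],a['cy'],np.round(a['view'],3).tolist())
print(np.round(b['view'],3).tolist())
cv2.imwrite('pics/top.png',cv2.resize(a['color'],(800,600),interpolation=cv2.INTER_CUBIC)); cv2.imwrite('pics/scene.png',cv2.resize(b['color'],(800,600),interpolation=cv2.INTER_CUBIC))
E
```

```text
pics
{'time': np.float64(0.0), 'q': array([ 1.041,  0.528,  1.434,  0.   ,  1.181, -0.179]), 'joint_velocities': array([ 0.   , -0.001, -0.001, -0.002,  0.   ,  0.   ]), 'joint_torque': array([-1.0000e-03, -4.4003e+01, -1.7659e+01,  6.3000e-02,  5.8000e-02,
       -0.0000e+00]), 'position': array([0.215, 0.586, 0.239]), 'tool_rot': array([ 0.175,  0.985, -0.001, -0.   ]), 'ft_force': array([-0.253, -0.898, -0.279]), 'moment': array([ 0.021, -0.037,  0.033]), 'grip_force': np.float64(0.0), 'grip_width': np.float64(0.087)} 0.017
55.2797324313707 249.50570384164567 187.33591275284076 [[-0.03, -0.999, -0.03, 0.039], [-0.997, 0.032, -0.064, 0.515], [0.065, 0.028, -0.998, 1.126], [0.0, 0.0, 0.0, 1.0]]
[[-0.592, 0.806, -0.022, 0.31], [0.433, 0.295, -0.852, -0.16], [-0.68, -0.514, -0.524, 1.383], [0.0, 0.0, 0.0, 1.0]]
```

View pics/top.png

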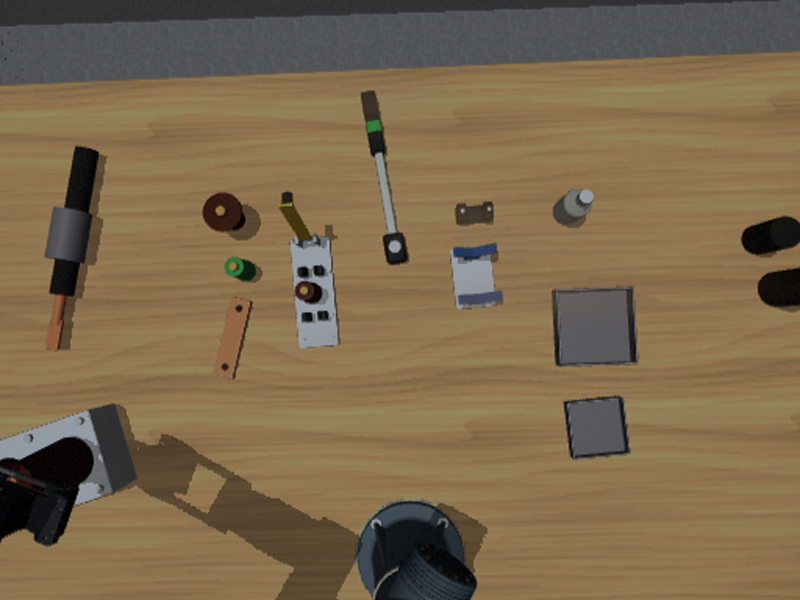

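View pics/scene.png

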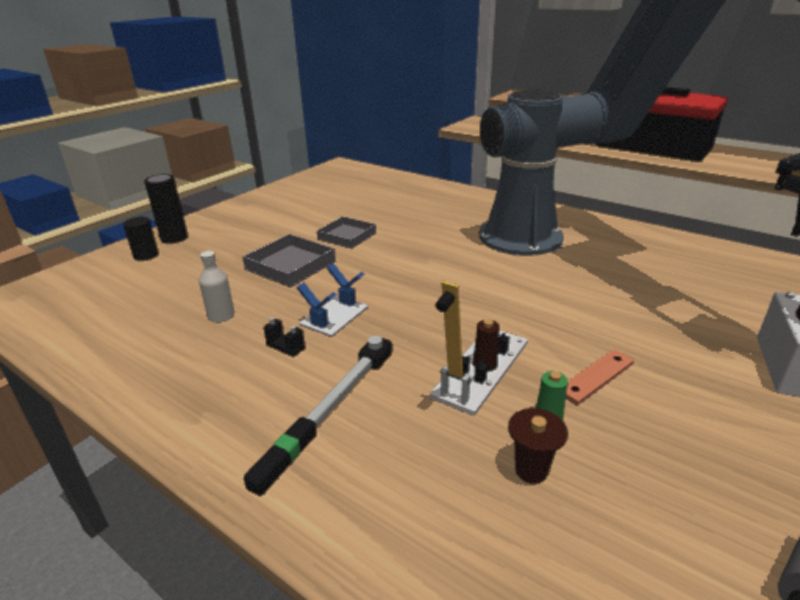

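The top view (800×600) shows the support at (315,292) with the brown bushing at (308,291). The strap is open, tip at (288,198). The bar is at (233,338), V-rest at (475,277), large tray at (595,326) and decoy tray at (597,427). The scene view agrees: the strap is roughly upright, with clear space around the support.

```bash
cat > m.py <<'E'
from h import *
import pickle
T,S=pickle.load(open('s.pkl','rb'))
def rect(c,mask,z,name):
    n,l,st,_=cv2.connectedComponentsWithStats(mask.astype(np.uint8)); i=1+np.argmax(st[1:,4]); m=(l==i).astype(np.uint8)
    ct=max(cv2.findContours(m,cv2.RETR_EXTERNAL,cv2.CHAIN_APPROX_NONE)[0],key=cv2.contourArea)[:,0]
    p=np.array([ray(c,u,v,z)[:2] for u,v in ct]); r=cv2.minAreaRect((p*1000).astype(np.float32))
    (cx,cy),(a,b),t=r
    if a<b: a,b,t=b,a,t+90
    t=(t+90)%180-90
    print(name,'ctr',round(cx,1),round(cy,1),'size',round(a),round(b),'ang of long',round(t,2),'px',len(p)); return r
def box(m,u0,u1,v0,v1,s=1.5625):
    o=np.zeros_like(m); sl=np.s_[int(v0/s):int(v1/s),int(u0/s):int(u1/s)]; o[sl]=m[sl]; return o
if __name__=='__main__':
    for c,nm,B in ((T,'top',dict(bar=(205,260,290,385),sup=(285,345,235,350),vr=(445,505,240,312),tray=(545,642,280,372))),(S,'scene',dict(bar=(560,640,345,405),sup=(430,530,330,412),vr=(295,370,290,335),tray=(240,340,235,285)))):
        H=cv2.cvtColor(c['color'],cv2.COLOR_BGR2HSV).astype(int); h,s,v=H[...,0],H[...,1],H[...,2]; P=cloud(c)
        b=c['color'].astype(int)
        rect(c,box((b[...,2]-b[...,0]>60)&(P[...,2]>0.004) if nm=='top' else ((h<9)&(s>110)&(v>90)),*B['bar']),.012,nm+' bar')
        if nm=='top': rect(c,box((h<10)&(s>90)&(v>80),*B['bar']),.012,nm+' barHue')
        rect(c,box((s<60)&(v>110),*B['sup']),.012,nm+' sup')
        rect(c,box((s<60)&(v>110),*B['vr']),.008,nm+' vr')
        rect(c,box((P[...,2]>0.025)&(P[...,2]<.045),*B['tray']),.035,nm+' tray')
        rect(c,box((s<70)&(v<120),*B['tray']),.035,nm+' traycol')
    P=cloud(T)
    for n,B in dict(sup=(285,345,235,350),vr=(445,505,240,312),bar=(205,260,290,385),bush=(296,325,278,305),strap=(275,310,188,240)).items():
        m=box(np.ones(P.shape[:2],int),*B)>0; z=P[m][:,2]; print(n,np.histogram(z,bins=np.r_[-.01:.24:.01])[0].tolist())
E
python3 m.py
python3 - <<'E'
from m import *
a=cv2.resize(T['color'][120:230,120:340],None,fx=3.6,fy=3.6,interpolation=cv2.INTER_CUBIC); cv2.imwrite('pics/c.png',a)
E
```

```text
top bar ctr 438.7 345.8 size 162 43 ang of long -14.42 px 125
top barHue ctr 482.2 312.3 size 0 0 ang of long 0.0 px 1
top sup ctr 527.0 177.3 size 226 79 ang of long 3.8 px 254
top vr ctr 542.3 -143.4 size 118 79 ang of long 4.17 px 167
top tray ctr 437.3 -373.5 size 153 150 ang of long -89.74 px 197
top traycol ctr 437.8 -370.7 size 158 150 ang of long -89.77 px 195
scene bar ctr 444.5 346.9 size 156 38 ang of long -14.3 px 202
scene sup ctr 527.0 180.5 size 222 83 ang of long 3.12 px 249
scene vr ctr 544.7 -145.2 size 130 98 ang of long 4.92 px 120
scene tray ctr 445.0 -364.8 size 162 160 ang of long -89.76 px 121
scene traycol ctr 459.5 -312.4 size 262 183 ang of long 89.82 px 152
sup [394, 746, 1212, 36, 38, 128, 31, 51, 15, 30, 105, 18, 0, 0, 0, 0, 0, 0, 0, 0, 0, 0, 0, 0]
vr [306, 928, 180, 4, 5, 7, 60, 87, 94, 113, 1, 0, 0, 0, 0, 0, 0, 0, 0, 0, 0, 0, 0, 0]
bar [608, 964, 559, 0, 0, 0, 0, 0, 0, 0, 0, 0, 0, 0, 0, 0, 0, 0, 0, 0, 0, 0, 0, 0]
bush [0, 20, 123, 15, 9, 8, 15, 6, 6, 20, 100, 18, 0, 0, 0, 0, 0, 0, 0, 0, 0, 0, 0, 0]
strap [158, 302, 0, 0, 0, 0, 0, 6, 7, 10, 12, 9, 7, 13, 12, 14, 11, 12, 11, 15, 12, 15, 38, 37]
```

View pics/c.png

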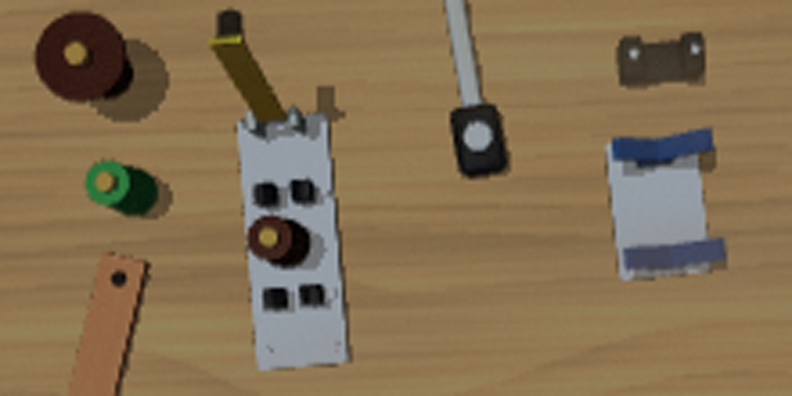

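The crop shows the four jaw blocks at (266,196), (302,190), (275,298) and (312,294), with the stub at (268,238). Next I triangulate the stub, the strap tip and the support from both views.

```bash
cat >> h.py <<'E'
def line(c,u,v):
    V=np.array(c['view']); Rt=V[:3,:3].T; d=Rt@np.array([(u-c['cx'])/c['f'],(v-c['cy'])/c['f'],1.]); return -Rt@V[:3,3],d/np.linalg.norm(d)
def tri(*L):
    A=sum(np.eye(3)-np.outer(d,d) for o,d in L); b=sum((np.eye(3)-np.outer(d,d))@o for o,d in L); return np.linalg.solve(A,b)
def plan(x,y,z,yaw):
    """x,y,z mm, yaw deg of tool y. twist first, then shift"""
    o=robot.get_obs(); M=R.from_quat(o['tool_rot']).as_matrix(); p=np.array(o['position'])*1000
    cur=np.degrees(np.arctan2(M[1,1],M[0,1])); tw=-((yaw-cur+90)%180-90)
    M2=M@R.from_euler('z',tw,degrees=True).as_matrix()
    print('at',p.round(1),'yaw',round(cur,2),'twist',round(tw,2),'lin after twist cm',(M2.T@(np.array([x,y,z])-p)/10).round(2),'before twist',(M.T@(np.array([x,y,z])-p)/10).round(2))
E
python3 - <<'E'
from m import *
def cen(c,m,nm):
    n,l,st,ce=cv2.connectedComponentsWithStats(m.astype(np.uint8)); i=1+np.argmax(st[1:,4]); print(nm,ce[i]*1.5625,st[i,4]); return ce[i]
L={}
for c,nm,B,BS in((T,'top',(298,322,280,302),(278,312,190,240)),(S,'scene',(472,505,314,335),(436,466,275,380))):
    H=cv2.cvtColor(c['color'],cv2.COLOR_BGR2HSV).astype(int); h,s,v=H[...,0],H[...,1],H[...,2]
    st=cen(c,box((h>8)&(h<30)&(s>90)&(v>120),*B),nm+' stub'); L[nm]=line(c,*st)
    print(' stub on z=.1',ray(c,*st,.1)[:2].round(4))
    m=box((h>18)&(h<32)&(s>130),*BS)>0; P=cloud(c)[m]; P=P[P[:,2]>.05]; print(' strap',len(P), [P[np.argsort(P[:,2])[k]].round(3).tolist() for k in (2,len(P)//2,-3)])
print('tri stub',tri(*L.values()).round(4))
P=cloud(T)
m=box((P[...,2]>.037)&(P[...,2]<.05),285,345,260,330); v,u=np.where(m>0); Q=P[m>0]; print('jaws',len(Q),(Q.min(0)+Q.max(0))/2,Q.mean(0))
# vrest stands top: blue
H=cv2.cvtColor(T['color'],cv2.COLOR_BGR2HSV).astype(int); m=box((H[...,0]>100)&(H[...,0]<130)&(H[...,1]>90),440,510,235,315)>0; Q=P[m]; print('vr',len(Q),Q.min(0),Q.max(0),Q.mean(0))
t=np.radians(4.2); q=(Q-[.543,-.144,0])@np.array([[np.cos(t),-np.sin(t),0],[np.sin(t),np.cos(t),0],[0,0,1]])
for sx in(-1,1):
  g=q[q[:,0]*sx>0]; print(g[:,0].mean().round(4))
  for sy in(-1,1):
    k=g[(g[:,1]*sy>.004)]; print('  slope fit z=a*y+b',np.polyfit(k[:,1],k[:,2],1).round(4),len(k))
plan(520,180,240,93.5)
E
```

```text
top stub [303.125   289.84375] 16
 stub on z=.1 [0.5208 0.1816]
 strap 215 [[0.624, 0.19, 0.074], [0.641, 0.178, 0.168], [0.651, 0.187, 0.238]]
scene stub [487.03476124 319.10990169] 178
 stub on z=.1 [0.5189 0.1795]
 strap 461 [[0.627, 0.175, 0.061], [0.641, 0.188, 0.147], [0.651, 0.181, 0.234]]
tri stub [0.5209 0.181  0.1017]
jaws 140 [0.51858898 0.17699439 0.04365067] [0.51590479 0.17556428 0.04349201]
vr 161 [ 0.57661374 -0.17936739  0.02935709] [ 0.59744414 -0.09994758  0.08968462] [ 0.58661174 -0.14106196  0.07061977]
nan<stdin>:17: RuntimeWarning: Mean of empty slice.
  ret = ret.dtype.type(ret / rcount)
Traceback (most recent call last):
TypeError: expected non-empty vector for x
```

```bash
python3 -c "
from h import *
plan(520.5,180.5,160,93.5)"
```

```text
at [215.  586.2 238.7] yaw 69.84 twist -23.66 lin after twist cm [-28.02 -42.34   7.91] before twist [-42.66 -27.54   7.91]
```

```bash
python3 -m pendant '[{"jaw":1,"linear":[0,0,0],"twist":-5.9},{"jaw":1,"linear":[0,0,0],"twist":-5.9},{"jaw":1,"linear":[0,0,0],"twist":-5.9},{"jaw":1,"linear":[0,0,0],"twist":-5.96},{"jaw":1,"linear":[-2.15,-3.25,0],"twist":0},{"jaw":1,"linear":[-2.15,-3.25,0],"twist":0},{"jaw":1,"linear":[-2.15,-3.25,0],"twist":0},{"jaw":1,"linear":[-2.15,-3.25,0.8],"twist":0},{"jaw":1,"linear":[-2.15,-3.25,0.8],"twist":0},{"jaw":1,"linear":[-2.15,-3.25,0.8],"twist":0},{"jaw":1,"linear":[-2.15,-3.25,0.8],"twist":0},{"jaw":1,"linear":[-2.15,-3.25,0.8],"twist":0}]'
python3 -m pendant '[{"jaw":1,"linear":[-2.15,-3.25,0.8],"twist":0},{"jaw":1,"linear":[-2.15,-3.25,0.8],"twist":0},{"jaw":1,"linear":[-2.15,-3.25,0.8],"twist":0},{"jaw":1,"linear":[-2.15,-3.25,0.8],"twist":0},{"jaw":1,"linear":[-2.15,-3.25,0.7],"twist":0},{"jaw":1,"linear":[0,0,0],"twist":0}]'
python3 - <<'E'
from h import *
plan(520.5,180.5,76,93.5)
c=get('wrist'); cv2.imwrite('pics/w1.png',c['color']); print(np.round(c['view'],3).tolist(),c['fov_y'],c['cx'],c['cy'])
E
```

```text
time: 1.1
position: [0.4034, 0.336, 0.199]
tool_rot: [-0.031, 1.0, -0.0, -0.0]
ft_force: [1.0, 0.0, -0.3]
grip_width: 0.087
grip_force: 0.0
time: 1.6
position: [0.5249, 0.1766, 0.1593]
tool_rot: [-0.028, 1.0, -0.001, 0.001]
ft_force: [0.3, 0.7, -0.7]
grip_width: 0.0868
grip_force: 0.0
at [524.9 176.6 159.3] yaw 93.16 twist -0.34 lin after twist cm [0.44 0.43 8.33] before twist [0.45 0.43 8.33]
[[-0.054, 0.999, -0.004, -0.147], [0.959, 0.053, 0.277, -0.525], [0.277, 0.011, -0.961, 0.166], [0.0, 0.0, 0.0, 1.0]] 60.34018002619024 260.52175542449413 187.55853339155183
```

View pics/w1.png

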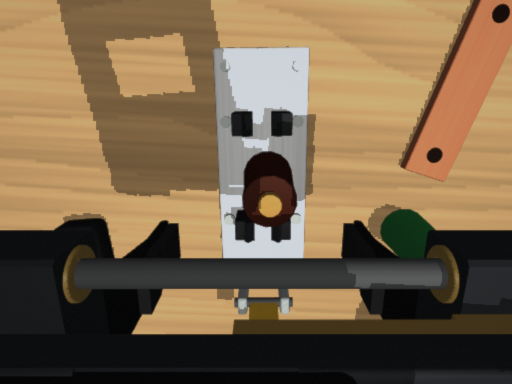

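The wrist view shows the bushing stub at (270,205), the plate's near edge from (215,48) to (309,48), and all four jaw blocks. The bushing is clear between the open fingers.

Run:
```python
from h import *
c=get('wrist'); import pickle; pickle.dump(c,open('w.pkl','wb'))
H=cv2.cvtColor(c['color'],cv2.COLOR_BGR2HSV).astype(int); h,s,v=H[...,0],H[...,1],H[...,2]
m=np.zeros(h.shape,bool); m[190:222,255:288]=((h>8)&(h<30)&(s>90)&(v>150))[190:222,255:288]
V,U=np.where(m); print('stub px',U.mean(),V.mean(),m.sum(),'stub z.1',ray(c,U.mean(),V.mean(),.1).round(4))
w=(s<70)&(v>70)
Lp,Rp=[],[]
for r in range(56,215,3):
    k=np.where(w[r,195:330])[0]+195
    if len(k)>20: Lp.append(ray(c,k.min()-.5,r,.012)[:2]); Rp.append(ray(c,k.max()+.5,r,.012)[:2])
N=[]
for u in range(225,300,3):
    k=np.where(w[35:60,u])[0]+35; N.append(ray(c,u,k.min()-.5,.012)[:2])
def fit(p):
    p=np.array(p,np.float32)*1000; vx,vy,x,y=cv2.fitLine(p,cv2.DIST_HUBER,0,.01,.01).ravel(); return np.degrees(np.arctan(vy/vx)),np.array([x,y]),np.array([vx,vy])
l,r_,n=fit(Lp),fit(Rp),fit(N); print('left',l[:2],'right',r_[:2],'near',n[:2])
a=np.radians((l[0]+r_[0])/2); ex=np.array([np.cos(a),np.sin(a)]); ey=np.array([-ex[1],ex[0]])
yc=(l[1]@ey+r_[1]@ey)/2; xc=n[1]@ex+110; print('width',r_[1]@ey-l[1]@ey,'support ctr',xc*ex+yc*ey,np.degrees(a))
plan(520.5,180.5,76,93.5)
```

```text
stub px 266.61383285302594 209.44668587896254 347 stub z.1 [0.5206 0.1827 0.1   ]
left (np.float32(3.6219463), array([464.21606, 133.41258], dtype=float32)) right (np.float32(3.6556597), array([481.32523, 214.38086], dtype=float32)) near (np.float32(-86.64988), array([413.4571 , 174.50467], dtype=float32))
width 79.71919 support ctr [523.51276 177.12363] 3.6388028
at [520.5 180.6 159.8] yaw 93.29 twist -0.21 lin after twist cm [-0.01 -0.01  8.38] before twist [-0.01 -0.01  8.38]
```

```bash
python3 -m pendant '[{"jaw":1,"linear":[0,0.1,2.1],"twist":0},{"jaw":1,"linear":[0,0,2.1],"twist":0},{"jaw":1,"linear":[0,0,2.1],"twist":0},{"jaw":1,"linear":[0,0,2.08],"twist":0},{"jaw":1,"linear":[0,0,0],"twist":0},{"jaw":0.3,"linear":[0,0,0],"twist":0},{"jaw":0.3,"linear":[0,0,0],"twist":0},{"jaw":0.3,"linear":[0,0,0],"twist":0},{"jaw":0.3,"linear":[0,0,0],"twist":0},{"jaw":0.3,"linear":[0,0,0],"twist":0}]' 25
python3 -m pendant '[{"jaw":0.3,"linear":[0,0,0],"twist":0},{"jaw":0.3,"linear":[0,0,0],"twist":0}]'
python3 -c "
from h import *
plan(437.5,-371,140,93.5)"
```

```text
time: 2.53
position: [0.5207, 0.1833, 0.0779]
tool_rot: [-0.031, 1.0, 0.0, 0.001]
ft_force: [0.8, 0.4, 0.2]
grip_width: 0.0618
grip_force: 0.0
time: 2.7
position: [0.5203, 0.1831, 0.0772]
tool_rot: [-0.031, 1.0, 0.0, 0.0]
ft_force: [-0.3, -0.5, 0.4]
grip_width: 0.0482
grip_force: 0.0
at [520.3 183.1  77.2] yaw 93.5 twist -0.0 lin after twist cm [ 11.64 -54.8   -6.29] before twist [ 11.64 -54.8   -6.29]
```

```bash
python3 -m pendant '[{"jaw":0.3,"linear":[0,0,0],"twist":0},{"jaw":0.3,"linear":[0,0,0],"twist":0},{"jaw":0.3,"linear":[0,0,0],"twist":0},{"jaw":0.3,"linear":[0,0,0],"twist":0},{"jaw":0.3,"linear":[0,0,-0.5],"twist":0},{"jaw":0.3,"linear":[0,0,-1.5],"twist":0},{"jaw":0.3,"linear":[0,0,-2.5],"twist":0},{"jaw":0.3,"linear":[0,0,-2.5],"twist":0},{"jaw":0.3,"linear":[0,0,-2],"twist":0},{"jaw":0.3,"linear":[0,0,-1.5],"twist":0},{"jaw":0.3,"linear":[0,0,0],"twist":0}]' 25
python3 -c "
from h import *
plan(437.5,-371,80,93.5)"
```

```text
time: 3.62
position: [0.5218, 0.1835, 0.1848]
tool_rot: [-0.031, 1.0, 0.0, 0.003]
ft_force: [0.8, -0.3, -1.8]
grip_width: 0.037
grip_force: 24.8
at [521.8 183.5 184.8] yaw 93.51 twist 0.01 lin after twist cm [ 11.87 -54.84  10.37] before twist [ 11.88 -54.84  10.37]
```

```bash
python3 -m pendant '[{"jaw":0.3,"linear":[0.3,-1.4,0],"twist":0},{"jaw":0.3,"linear":[0.6,-2.8,0],"twist":0},{"jaw":0.3,"linear":[0.71,-3.3,0],"twist":0},{"jaw":0.3,"linear":[0.71,-3.3,0],"twist":0},{"jaw":0.3,"linear":[0.71,-3.3,0],"twist":0},{"jaw":0.3,"linear":[0.71,-3.3,0],"twist":0},{"jaw":0.3,"linear":[0.71,-3.3,0],"twist":0},{"jaw":0.3,"linear":[0.71,-3.3,0],"twist":0},{"jaw":0.3,"linear":[0.71,-3.3,0],"twist":0},{"jaw":0.3,"linear":[0.71,-3.3,0],"twist":0},{"jaw":0.3,"linear":[0.71,-3.3,0],"twist":0},{"jaw":0.3,"linear":[0.71,-3.3,0],"twist":0}]'
python3 -m pendant '[{"jaw":0.3,"linear":[0.71,-3.3,0],"twist":0},{"jaw":0.3,"linear":[0.71,-3.3,0],"twist":0},{"jaw":0.3,"linear":[0.71,-3.3,0],"twist":0},{"jaw":0.3,"linear":[0.71,-3.3,0],"twist":0},{"jaw":0.3,"linear":[0.6,-2.8,0],"twist":0},{"jaw":0.3,"linear":[0.3,-1.4,0],"twist":0},{"jaw":0.3,"linear":[0,0,0],"twist":0},{"jaw":0.3,"linear":[0,0,0],"twist":0},{"jaw":0.3,"linear":[0,0,0],"twist":0}]'
python3 - <<'E'
from h import *
plan(437.5,-371,69,93.5)
c=get('wrist'); cv2.imwrite('pics/w2.png',c['color'])
E
```

```text
time: 4.62
position: [0.4617, -0.1941, 0.1805]
tool_rot: [-0.03, 1.0, 0.001, -0.001]
ft_force: [1.1, 0.2, -1.7]
grip_width: 0.0373
grip_force: 24.8
time: 5.37
position: [0.4357, -0.3669, 0.1808]
tool_rot: [-0.031, 1.0, 0.002, -0.001]
ft_force: [-0.8, -0.0, -2.3]
grip_width: 0.0373
grip_force: 24.8
at [ 435.7 -366.9  180.8] yaw 93.53 twist 0.03 lin after twist cm [-0.17 -0.46 11.18] before twist [-0.17 -0.46 11.18]
```

View pics/w2.png

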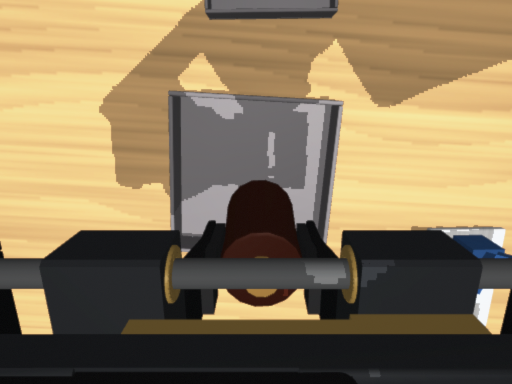

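The bushing is held upright between the fingers at (262,240), above the large tray, which spans roughly (170..340, 92..250). I'll lower it now.

```bash
python3 -m pendant '[{"jaw":0.3,"linear":[-0.2,-0.4,1],"twist":0},{"jaw":0.3,"linear":[0,0,2],"twist":0},{"jaw":0.3,"linear":[0,0,2],"twist":0},{"jaw":0.3,"linear":[0,0,2],"twist":0},{"jaw":0.3,"linear":[0,0,1.8],"twist":0},{"jaw":0.3,"linear":[0,0,1.1],"twist":0},{"jaw":0.3,"linear":[0,0,0.5],"twist":0},{"jaw":0.3,"linear":[0,0,0.3],"twist":0},{"jaw":0.3,"linear":[0,0,0.2],"twist":0},{"jaw":0.3,"linear":[0,0,0],"twist":0},{"jaw":0.3,"linear":[0,0,0],"twist":0}]'
```

```text
time: 6.33
position: [0.439, -0.3734, 0.0736]
tool_rot: [-0.031, 1.0, -0.001, 0.001]
ft_force: [-0.9, 0.3, -2.2]
grip_width: 0.0375
grip_force: 24.8
```

```bash
python3 -m pendant '[{"jaw":0.3,"linear":[0,0,0.2],"twist":0},{"jaw":0.3,"linear":[0,0,0.15],"twist":0},{"jaw":0.3,"linear":[0,0,0],"twist":0},{"jaw":0.3,"linear":[0,0,0],"twist":0}]'
```

```text
time: 6.67
position: [0.4385, -0.373, 0.0694]
tool_rot: [-0.031, 1.0, -0.0, 0.0]
ft_force: [-0.3, 0.2, -2.4]
grip_width: 0.0376
grip_force: 24.8
```

```bash
python3 -m pendant '[{"jaw":0.3,"linear":[0,0,0.1],"twist":0},{"jaw":0.3,"linear":[0,0,0.05],"twist":0},{"jaw":0.3,"linear":[0,0,0],"twist":0}]'
```

```text
time: 6.92
position: [0.4387, -0.3732, 0.0688]
tool_rot: [-0.031, 1.0, -0.0, 0.0]
ft_force: [-1.2, 1.2, 4.1]
grip_width: 0.0372
grip_force: 24.9
```

```bash
python3 -m pendant '[{"jaw":0.5,"linear":[0,0,0],"twist":0},{"jaw":0.6,"linear":[0,0,0],"twist":0},{"jaw":0.8,"linear":[0,0,0],"twist":0},{"jaw":1,"linear":[0,0,0],"twist":0},{"jaw":1,"linear":[0,0,0],"twist":0},{"jaw":1,"linear":[0,0,-0.5],"twist":0},{"jaw":1,"linear":[0,0,-2],"twist":0},{"jaw":1,"linear":[0,0,-3],"twist":0},{"jaw":1,"linear":[0,0,-3],"twist":0},{"jaw":1,"linear":[0,0,-3],"twist":0}]'
python3 - <<'E'
from h import *
plan(440,346,150,75.6)
a=get('top'); cv2.imwrite('pics/t2.png',a['color'][160:260,330:430])
E
```

```text
time: 7.75
position: [0.4382, -0.3726, 0.1839]
tool_rot: [-0.031, 1.0, 0.0, -0.0]
ft_force: [1.3, 0.3, 0.0]
grip_width: 0.0859
grip_force: 0.0
at [ 438.2 -372.6  183.9] yaw 93.5 twist 17.9 lin after twist cm [17.7  69.65  3.45] before twist [-4.57 71.72  3.45]
```

```bash
python3 -m pendant '[{"jaw":1,"linear":[-0.25,3.98,0],"twist":0},{"jaw":1,"linear":[-0.25,3.98,0],"twist":0},{"jaw":1,"linear":[-0.25,3.98,0],"twist":0},{"jaw":1,"linear":[-0.25,3.98,0],"twist":0},{"jaw":1,"linear":[-0.25,3.98,0],"twist":0},{"jaw":1,"linear":[-0.25,3.98,0],"twist":0},{"jaw":1,"linear":[-0.25,3.98,0],"twist":0},{"jaw":1,"linear":[-0.25,3.98,0],"twist":0},{"jaw":1,"linear":[-0.25,3.98,0],"twist":0},{"jaw":1,"linear":[-0.25,3.98,0],"twist":0},{"jaw":1,"linear":[-0.25,3.98,0],"twist":0},{"jaw":1,"linear":[-0.25,3.98,0],"twist":0}]'
python3 -m pendant '[{"jaw":1,"linear":[-0.25,3.98,0.5],"twist":0},{"jaw":1,"linear":[-0.25,3.98,0.5],"twist":0},{"jaw":1,"linear":[-0.25,3.98,0.5],"twist":0},{"jaw":1,"linear":[-0.25,3.98,0.5],"twist":0},{"jaw":1,"linear":[-0.25,3.98,0.5],"twist":0},{"jaw":1,"linear":[-0.25,3.98,0.5],"twist":0},{"jaw":1,"linear":[0,0,0.5],"twist":5.97},{"jaw":1,"linear":[0,0,0],"twist":5.97},{"jaw":1,"linear":[0,0,0],"twist":5.96},{"jaw":1,"linear":[0,0,0],"twist":0},{"jaw":1,"linear":[0,0,0],"twist":0}]'
python3 - <<'E'
from h import *
plan(440,346,20,75.6)
c=get('wrist'); a=get('top'); 
H=cv2.cvtColor(c['color'],cv2.COLOR_BGR2HSV).astype(int); h,s,v=H[...,0],H[...,1],H[...,2]
import pickle; pickle.dump(c,open('w.pkl','wb'))
b=c['color']; cv2.imwrite('pics/w3.png',np.hstack([b[:,:400],cv2.resize(a['color'][160:260,330:430],(384,384))]))
E
```

```text
time: 8.8
position: [0.439, 0.1075, 0.1831]
tool_rot: [-0.03, 1.0, -0.0, 0.0]
ft_force: [1.1, -0.1, 0.2]
grip_width: 0.087
grip_force: 0.0
time: 9.72
position: [0.4395, 0.3449, 0.1478]
tool_rot: [0.124, 0.992, -0.0, 0.0]
ft_force: [0.9, 0.6, -1.3]
grip_width: 0.0869
grip_force: 0.0
at [439.5 344.9 147.8] yaw 75.77 twist 0.17 lin after twist cm [-0.02  0.12 12.78] before twist [-0.02  0.12 12.78]
```

View pics/w3.png

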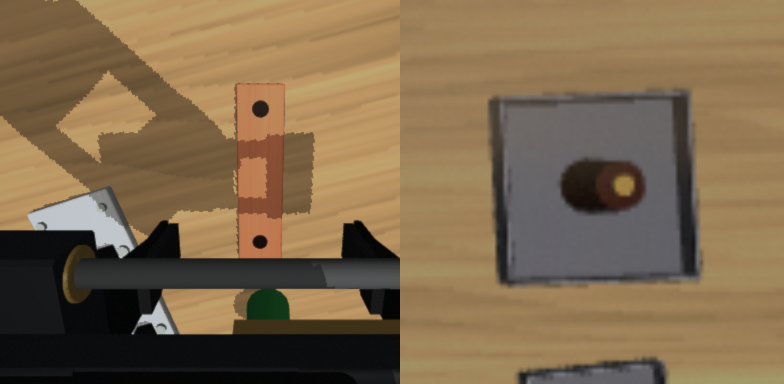

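The left half shows the bar with holes at (260,109) and (259,241), and the green look-alike just beyond it at (267,300). The right half shows the bushing standing in the tray.

Run:
```python
from m import *
c=pickle.load(open('w.pkl','rb')); g=cv2.cvtColor(c['color'],cv2.COLOR_BGR2GRAY)
hs=[]
for (u,v) in((260,109),(259,241)):
    s=g[v-13:v+14,u-13:u+14]; y,x=np.where(s<55); p=ray(c,u-13+x.mean(),v-13+y.mean(),.012); hs.append(p); print(len(x),p.round(4))
d=hs[0]-hs[1]; print('mid',(hs[0]+hs[1])/2,'ang',np.degrees(np.arctan2(d[1],d[0]))%180-180,np.linalg.norm(d))
b=c['color'].astype(int); H=cv2.cvtColor(c['color'],cv2.COLOR_BGR2HSV).astype(int)
m=((H[...,0]<12)&(H[...,1]>100)); 
Lr=[];Rr=[]
for r in range(95,225,4):
    k=np.where(m[r,220:300])[0]+220; Lr.append(ray(c,k.min()-.5,r,.012)[:2]*1000); Rr.append(ray(c,k.max()+.5,r,.012)[:2]*1000)
for q in(Lr,Rr):
    f=cv2.fitLine(np.array(q,np.float32),cv2.DIST_HUBER,0,.01,.01).ravel(); print(f, np.degrees(np.arctan(f[1]/f[0])))
r=ray(c,260,84,.012); print('near end',r)
H=cv2.cvtColor(T['color'],cv2.COLOR_BGR2HSV).astype(int); mm=box((H[...,0]>50)&(H[...,0]<80)&(H[...,1]>120),220,262,250,285)>0; P=cloud(T)[mm]; P=P[P[:,2]>.07]; print('green top',P.mean(0),(P.min(0)+P.max(0))/2)
```

```text
193 [0.3785 0.3598 0.012 ]
142 [0.495  0.3296 0.012 ]
mid [0.43671079 0.34469448 0.012     ] ang -14.494597882474693 0.12031967199149327
[ 9.6699691e-01 -2.5478819e-01  4.1347864e+02  3.3030817e+02] -14.761033
[ 9.6854818e-01 -2.4882600e-01  4.3451666e+02  3.6550604e+02] -14.4080515
near end [0.3596493  0.36451684 0.012     ]
green top [0.5712412  0.31456464 0.07998953] [0.57132102 0.31698513 0.07918141]
```

```bash
python3 -m pendant '[{"jaw":1,"linear":[0.24,-0.05,2.5],"twist":0.2},{"jaw":1,"linear":[0,0,3],"twist":0},{"jaw":1,"linear":[0,0,3],"twist":0},{"jaw":1,"linear":[0,0,2.2],"twist":0},{"jaw":1,"linear":[0,0,1.2],"twist":0},{"jaw":1,"linear":[0,0,0.6],"twist":0},{"jaw":0.6,"linear":[0,0,0],"twist":0},{"jaw":0.4,"linear":[0,0,0],"twist":0},{"jaw":0.35,"linear":[0,0,0],"twist":0}]' 40
python3 -c "
from h import *
plan(437,344.7,19.5,75.5)"
```

```text
time: 10.57
position: [0.4382, 0.3454, 0.024]
tool_rot: [0.127, 0.992, 0.001, 0.001]
ft_force: [0.4, 0.3, 0.8]
grip_width: 0.0743
grip_force: 0.0
at [438.2 345.4  24. ] yaw 75.42 twist -0.08 lin after twist cm [ 0.1  -0.1   0.45] before twist [ 0.1  -0.1   0.45]
```

```bash
python3 -m pendant '[{"jaw":0.55,"linear":[0.05,-0.05,0.1],"twist":0},{"jaw":0.5,"linear":[0,0,0],"twist":0}]'
```

```text
time: 10.73
position: [0.437, 0.3449, 0.0228]
tool_rot: [0.127, 0.992, 0.0, 0.001]
ft_force: [0.4, 0.0, -0.6]
grip_width: 0.0613
grip_force: 0.0
```

```bash
python3 -c "
from h import *
plan(437,344.7,19.5,75.5)"
```

```text
at [437.  344.9  22.8] yaw 75.42 twist -0.08 lin after twist cm [-0.   -0.02  0.33] before twist [-0.   -0.02  0.33]
```

```bash
python3 -m pendant '[{"jaw":0.55,"linear":[0,0,0.3],"twist":0},{"jaw":0.3,"linear":[0,0,0],"twist":0},{"jaw":0.3,"linear":[0,0,0],"twist":0},{"jaw":0.3,"linear":[0,0,0],"twist":0},{"jaw":0.3,"linear":[0,0,0],"twist":0},{"jaw":0.3,"linear":[0,0,0],"twist":0},{"jaw":0.3,"linear":[0,0,0],"twist":0}]' 40
```

```text
time: 11.32
position: [0.4366, 0.3447, 0.0188]
tool_rot: [0.127, 0.992, 0.0, -0.0]
ft_force: [-0.4, -0.1, -0.1]
grip_width: 0.0391
grip_force: 40.0
```

```bash
python3 -m pendant '[{"jaw":0.3,"linear":[0,0,-1],"twist":0},{"jaw":0.3,"linear":[0,0,-2.5],"twist":0},{"jaw":0.3,"linear":[0,0,-3],"twist":0},{"jaw":0.3,"linear":[0,0,-3],"twist":-4.7},{"jaw":0.3,"linear":[0,0,-3],"twist":-4.7},{"jaw":0.3,"linear":[0,0,-2],"twist":-4.7},{"jaw":0.3,"linear":[0,0,0],"twist":-4.7},{"jaw":0.3,"linear":[0,0,0],"twist":0},{"jaw":0.3,"linear":[0,0,0],"twist":0}]'
python3 -c "
from h import *
plan(541,-134,130,94.2)"
```

```text
time: 12.07
position: [0.4357, 0.3442, 0.1638]
tool_rot: [-0.036, 0.999, -0.0, -0.001]
ft_force: [-1.0, 0.5, -3.5]
grip_width: 0.0395
grip_force: 40.0
at [435.7 344.2 163.8] yaw 94.08 twist -0.12 lin after twist cm [ -7.   -48.46   3.4 ] before twist [ -7.1  -48.44   3.4 ]
```

```bash
python3 -m pendant '[{"jaw":0.3,"linear":[-0.22,-1.5,0],"twist":0},{"jaw":0.3,"linear":[-0.41,-2.8,0],"twist":0},{"jaw":0.3,"linear":[-0.5,-3.4,0],"twist":0},{"jaw":0.3,"linear":[-0.5,-3.4,0],"twist":0},{"jaw":0.3,"linear":[-0.5,-3.4,0],"twist":0},{"jaw":0.3,"linear":[-0.5,-3.4,0],"twist":0},{"jaw":0.3,"linear":[-0.5,-3.4,0],"twist":0},{"jaw":0.3,"linear":[-0.5,-3.4,0],"twist":0},{"jaw":0.3,"linear":[-0.5,-3.4,0],"twist":0},{"jaw":0.3,"linear":[-0.5,-3.4,0],"twist":0},{"jaw":0.3,"linear":[-0.5,-3.4,0],"twist":0}]'
python3 -m pendant '[{"jaw":0.3,"linear":[-0.5,-3.4,0],"twist":0},{"jaw":0.3,"linear":[-0.5,-3.4,0],"twist":0},{"jaw":0.3,"linear":[-0.44,-3,0],"twist":0},{"jaw":0.3,"linear":[-0.32,-2.2,0],"twist":0},{"jaw":0.3,"linear":[-0.22,-1.5,0],"twist":0},{"jaw":0.3,"linear":[0,0,0],"twist":0},{"jaw":0.3,"linear":[0,0,0],"twist":0},{"jaw":0.3,"linear":[0,0,0],"twist":0}]'
python3 - <<'E'
from h import *
plan(541,-134,108,94.2)
c=get('wrist'); cv2.imwrite('pics/w4.png',c['color']); import pickle; pickle.dump(c,open('w.pkl','wb'))
E
```

```text
time: 12.98
position: [0.5122, -0.0012, 0.1625]
tool_rot: [-0.036, 0.999, 0.0, -0.002]
ft_force: [0.5, 0.8, -3.2]
grip_width: 0.0394
grip_force: 40.0
time: 13.65
position: [0.5417, -0.1314, 0.1629]
tool_rot: [-0.037, 0.999, 0.001, -0.001]
ft_force: [0.1, 0.0, -3.8]
grip_width: 0.0397
grip_force: 40.0
at [ 541.7 -131.4  162.9] yaw 94.19 twist -0.01 lin after twist cm [ 0.07 -0.27  5.49] before twist [ 0.07 -0.27  5.49]
```

View pics/w4.png

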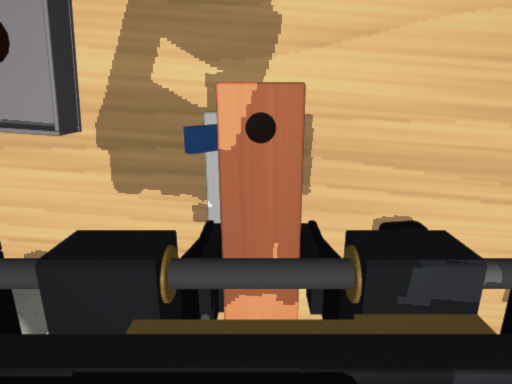

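The bar is held level above the V-rest. The plate's near −y corner shows at (205,112) and the near stand's −y tip at (184,140).

Run:
```python
from h import *
import pickle; c=pickle.load(open('w.pkl','rb'))
t=np.radians(4.2); ex=np.array([np.cos(t),np.sin(t)]); ey=np.array([-ex[1],ex[0]])
p=ray(c,204.5,112,.008)[:2]*1000; print('corner',p,'-> centre',p+60*ex+40*ey)
for v in (165,200):
    g=c['color'][v,190:225].astype(int).sum(1); print(v,g.tolist())
p=ray(c,184,140,.087)[:2]*1000; print('stand tip',p, '-> centre y using 35.4', p+35.4*ey+45*ex)
```

```text
corner [ 485.88083838 -185.35029038] -> centre [ 542.79017913 -141.06341946]
165 [316, 319, 317, 317, 318, 318, 319, 318, 319, 319, 319, 319, 319, 319, 315, 318, 441, 503, 510, 525, 521, 517, 514, 515, 521, 522, 522, 494, 351, 292, 308, 333, 338, 338, 335]
200 [488, 489, 488, 489, 488, 490, 488, 487, 489, 485, 468, 453, 329, 325, 451, 465, 465, 441, 502, 507, 509, 514, 511, 507, 504, 515, 514, 520, 505, 476, 308, 296, 324, 332, 331]
stand tip [ 500.32863792 -185.86139955] -> centre y using 35.4 [ 542.61515721 -147.26074819]
```

```bash
python3 -m pendant '[{"jaw":0.3,"linear":[0,0,1.5],"twist":0},{"jaw":0.3,"linear":[0,0,2],"twist":0},{"jaw":0.3,"linear":[0,0,1.2],"twist":0},{"jaw":0.3,"linear":[0,0,0.6],"twist":0},{"jaw":0.3,"linear":[0,0,0.3],"twist":0},{"jaw":0.3,"linear":[0,0,0.2],"twist":0},{"jaw":0.3,"linear":[0,0,0],"twist":0},{"jaw":0.3,"linear":[0,0,0],"twist":0}]'
python3 -m pendant '[{"jaw":0.3,"linear":[0,0,0.2],"twist":0},{"jaw":0.3,"linear":[0,0,0],"twist":0}]'
```

```text
time: 14.37
position: [0.5434, -0.1328, 0.1064]
tool_rot: [-0.037, 0.999, -0.0, 0.001]
ft_force: [-0.4, 0.3, -3.2]
grip_width: 0.0393
grip_force: 40.0
time: 14.53
position: [0.5432, -0.133, 0.1041]
tool_rot: [-0.037, 0.999, -0.0, 0.0]
ft_force: [-0.8, 0.1, -3.9]
grip_width: 0.0394
grip_force: 40.0
```

```bash
python3 -m pendant '[{"jaw":0.3,"linear":[0,0,0.15],"twist":0},{"jaw":0.3,"linear":[0,0,0.1],"twist":0},{"jaw":0.3,"linear":[0,0,0],"twist":0}]'
python3 -m pendant '[{"jaw":0.3,"linear":[0,0,0.1],"twist":0},{"jaw":0.3,"linear":[0,0,0],"twist":0}]'
```

```text
time: 14.78
position: [0.5428, -0.1329, 0.1011]
tool_rot: [-0.037, 0.999, 0.0, -0.0]
ft_force: [-0.1, -0.3, -2.3]
grip_width: 0.0394
grip_force: 40.0
time: 14.95
position: [0.5431, -0.133, 0.1003]
tool_rot: [-0.037, 0.999, -0.0, 0.0]
ft_force: [-0.2, -1.4, -2.6]
grip_width: 0.0395
grip_force: 40.0
```

```bash
python3 -m pendant '[{"jaw":0.3,"linear":[0,0,0.1],"twist":0},{"jaw":0.3,"linear":[0,0,0],"twist":0},{"jaw":0.6,"linear":[0,0,0],"twist":0},{"jaw":0.8,"linear":[0,0,0],"twist":0},{"jaw":1,"linear":[0,0,0],"twist":0},{"jaw":1,"linear":[0,0,0],"twist":0},{"jaw":1,"linear":[0,0,0],"twist":0},{"jaw":1,"linear":[0,0,0],"twist":0}]'
python3 - <<'E'
from h import *
a=get('scene'); t=get('top'); w=get('wrist'); import pickle; pickle.dump((t,a,w),open('s2.pkl','wb'))
r=lambda i:cv2.resize(i,(400,400),interpolation=cv2.INTER_CUBIC)
cv2.imwrite('pics/s5.png',np.hstack([r(a['color'][150:230,180:260]),r(w['color'][0:300,106:406])]))
E
```

```text
time: 15.62
position: [0.543, -0.1327, 0.0993]
tool_rot: [-0.037, 0.999, 0.0, 0.0]
ft_force: [-1.3, 0.2, 0.2]
grip_width: 0.0715
grip_force: 0.0
```

View pics/s5.png

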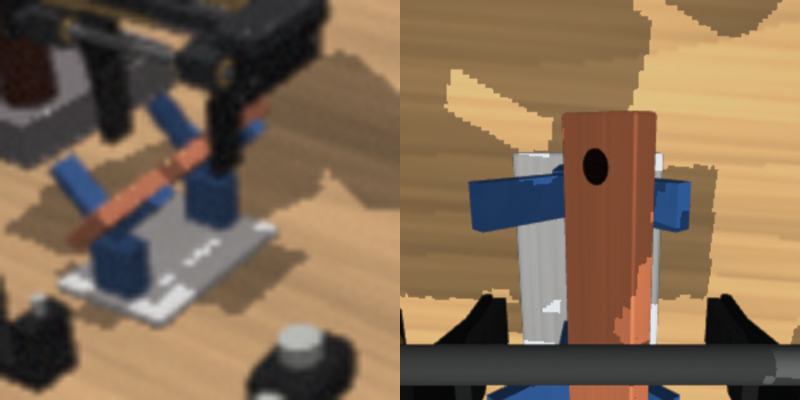

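The left half shows the bar lying at 45° across both stands. In the wrist view (right half) its upper edge is on the right, so it rests on the +y slope. The plate's near corners are at (515,153) and (662,153).

Run:
```python
from h import *
import pickle; t,a,c=pickle.load(open('s2.pkl','rb'))
th=np.radians(4.2); ex=np.array([np.cos(th),np.sin(th)]); ey=np.array([-ex[1],ex[0]])
l=ray(c,192,115,.008)[:2]*1000; r=ray(c,302.5,115,.008)[:2]*1000; m=(l+r)/2+60*ex; print('plate corners',l,r,'centre',m)
# bar near end: face corner px
for u,v in((228,85),(297.5,83)): print(ray(c,u,v,.085)*1000)
plan(m[0]*0+543,m[1],76,94.2)
```

```text
plate corners [ 486.20843692 -185.37560278] [ 480.57115484 -108.01755282] centre [ 543.22866451 -142.30228597]
[ 465.53557967 -153.60869258   85.        ]
[ 462.32618917 -121.64496035   85.        ]
at [ 542.9 -132.8   99.3] yaw 94.2 twist 0.0 lin after twist cm [ 0.06 -0.95  2.33] before twist [ 0.06 -0.95  2.33]
```

```bash
python3 -m pendant '[{"jaw":1,"linear":[0.05,-0.5,0],"twist":0},{"jaw":1,"linear":[0,-0.45,0.5],"twist":0},{"jaw":1,"linear":[0,0,0.9],"twist":0},{"jaw":0.9,"linear":[0,0,0.9],"twist":0},{"jaw":0.75,"linear":[0,0,0],"twist":0},{"jaw":0.7,"linear":[0,0,0],"twist":0}]' 8
python3 -m pendant '[{"jaw":0.7,"linear":[0,0,0],"twist":0},{"jaw":0.7,"linear":[0,0,0],"twist":0}]' 8
```

```text
time: 16.27
position: [0.5422, -0.142, 0.075]
tool_rot: [-0.037, 0.999, 0.001, -0.001]
ft_force: [-0.1, 0.3, -0.1]
grip_width: 0.0743
grip_force: 0.0
time: 16.43
position: [0.5433, -0.1423, 0.0763]
tool_rot: [-0.037, 0.999, -0.0, 0.0]
ft_force: [-0.1, 0.7, 0.4]
grip_width: 0.0641
grip_force: 0.0
```

```bash
python3 -m pendant '[{"jaw":0.65,"linear":[0,0,0],"twist":0},{"jaw":0.58,"linear":[0,0,0],"twist":0},{"jaw":0.51,"linear":[0,0,-0.2],"twist":0},{"jaw":0.44,"linear":[0,0,-0.2],"twist":0},{"jaw":0.37,"linear":[0,0,-0.2],"twist":0},{"jaw":0.3,"linear":[0,0,-0.2],"twist":0}]' 8
python3 -m pendant '[{"jaw":0.25,"linear":[0,0,-0.2],"twist":0},{"jaw":0.2,"linear":[0,0,-0.2],"twist":0},{"jaw":0.15,"linear":[0,0,-0.2],"twist":0},{"jaw":0.08,"linear":[0,0,-0.2],"twist":0},{"jaw":0.05,"linear":[0,0,0],"twist":0},{"jaw":0.05,"linear":[0,0,0],"twist":0}]' 10
```

```text
time: 16.93
position: [0.5428, -0.1395, 0.0852]
tool_rot: [-0.036, 0.999, 0.002, -0.0]
ft_force: [1.1, 9.2, 7.4]
grip_width: 0.0331
grip_force: 6.5
time: 17.43
position: [0.5434, -0.1427, 0.0926]
tool_rot: [-0.037, 0.999, -0.0, 0.0]
ft_force: [-0.5, 0.1, 4.1]
grip_width: 0.0114
grip_force: 10.0
```

```bash
python3 -m pendant '[{"jaw":0.05,"linear":[0,0,0],"twist":0},{"jaw":0.05,"linear":[0,0,0],"twist":0},{"jaw":0.05,"linear":[0,0,-0.5],"twist":0},{"jaw":0.05,"linear":[0,0,-1.5],"twist":0},{"jaw":0.05,"linear":[0,0,-2],"twist":0},{"jaw":0.05,"linear":[0,0,-1.5],"twist":0},{"jaw":0.05,"linear":[0,0,-1],"twist":0},{"jaw":0.05,"linear":[0,0,0],"twist":0},{"jaw":0.05,"linear":[0,0,0],"twist":0}]' 45
python3 - <<'E'
from h import *
plan(523.5,177.1,150,93.64)
a=get('scene'); t=get('top'); w=get('wrist'); import pickle; pickle.dump((t,a,w),open('s3.pkl','wb'))
r=lambda i:cv2.resize(i,(400,400),interpolation=cv2.INTER_CUBIC)
cv2.imwrite('pics/s6.png',np.hstack([r(a['color'][110:230,160:280]),r(w['color'][0:300,106:406])]))
E
```

```text
time: 18.18
position: [0.543, -0.1424, 0.1571]
tool_rot: [-0.037, 0.999, -0.0, -0.0]
ft_force: [-0.5, 0.6, -3.3]
grip_width: 0.0116
grip_force: 45.0
at [ 543.  -142.4  157.1] yaw 94.2 twist 0.56 lin after twist cm [-0.08 32.01  0.7 ] before twist [-0.4  32.01  0.7 ]
```

View pics/s6.png

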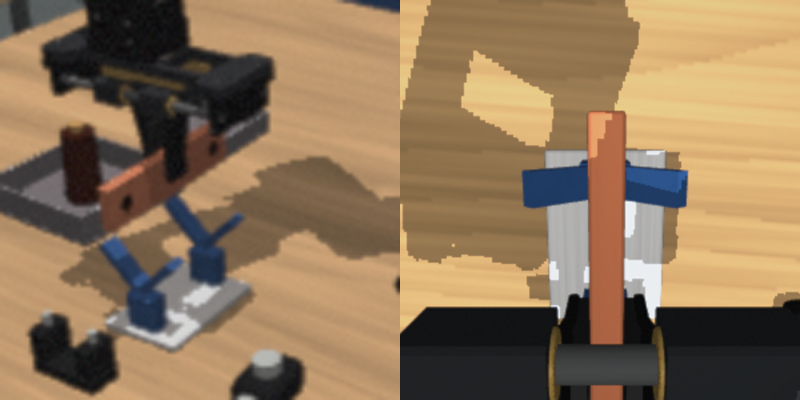

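The bar is held on edge and level in the fingers. In the wrist view its near end is at about (607,112).

Run:
```python
from h import *
import pickle; t,a,c=pickle.load(open('s3.pkl','rb'))
x=106+(607-400)*.75
H=cv2.cvtColor(c['color'],cv2.COLOR_BGR2HSV).astype(int); m=(H[...,0]<14)&(H[...,1]>110)
col=np.where(m[60:130,int(x)])[0]+60; print('top v',col.min())
for z in (.155,.1625,.168):
    w=[np.ptp(np.where(m[v,235:290])[0])+1 for v in (90,110,140,180)]
    p=ray(c,x,col.min()-.5,z)*1000; print(z,p.round(1),w, [np.linalg.norm(ray(c,250,v,z)-ray(c,250+ww,v,z)).round(4) for v,ww in zip((90,110,140,180),w)])
P=cloud(c); k=[np.where(m[v,235:290])[0].mean().astype(int)+235 for v in (90,110,140,180,200)]; print([P[v,u].round(4).tolist() for v,u in zip((90,110,140,180,200),k)])
# scene: bar far-side end (copper) bounds via depth
S=a; H=cv2.cvtColor(S['color'],cv2.COLOR_BGR2HSV).astype(int); mm=np.zeros(m.shape,bool); mm[110:230,160:280]=((H[...,0]<14)&(H[...,1]>110)&(H[...,2]>70))[110:230,160:280]; Q=cloud(S)[mm]; Q=Q[(Q[:,2]>.1)&(abs(Q[:,1]+.142)<.025)]; print(len(Q),np.percentile(Q,[1,50,99],axis=0).round(4))
```

```text
top v 83
0.155 [ 463.  -147.6  155. ] [np.int64(29), np.int64(28), np.int64(28), np.int64(26)] [np.float64(0.0124), np.float64(0.0121), np.float64(0.0124), np.float64(0.0119)]
0.1625 [ 463.3 -147.6  162.5] [np.int64(29), np.int64(28), np.int64(28), np.int64(26)] [np.float64(0.0117), np.float64(0.0115), np.float64(0.0118), np.float64(0.0113)]
0.168 [ 463.4 -147.6  168. ] [np.int64(29), np.int64(28), np.int64(28), np.int64(26)] [np.float64(0.0113), np.float64(0.0111), np.float64(0.0113), np.float64(0.0109)]
[[0.4662, -0.1479, 0.1617], [0.4741, -0.1473, 0.1618], [0.4863, -0.1464, 0.1627], [0.5039, -0.1452, 0.1617], [0.5131, -0.1445, 0.1616]]
406 [[ 0.4725 -0.1469  0.1231]
 [ 0.5718 -0.1359  0.1447]
 [ 0.6244 -0.1296  0.1617]]
```

```bash
python3 -m pendant '[{"jaw":0.05,"linear":[-0.02,1.2,0],"twist":0.56},{"jaw":0.05,"linear":[0,2.4,0],"twist":0},{"jaw":0.05,"linear":[0,3.2,0],"twist":0},{"jaw":0.05,"linear":[-0.06,3.2,0],"twist":0},{"jaw":0.05,"linear":[0,3.2,0],"twist":0},{"jaw":0.05,"linear":[0,3.2,0],"twist":0},{"jaw":0.05,"linear":[0,3.2,0],"twist":0},{"jaw":0.05,"linear":[0,3.2,0],"twist":0},{"jaw":0.05,"linear":[0,3.2,0],"twist":0},{"jaw":0.05,"linear":[0,2.6,0],"twist":0},{"jaw":0.05,"linear":[0,1.9,0],"twist":0},{"jaw":0.05,"linear":[0,1.5,0],"twist":0}]'
python3 -m pendant '[{"jaw":0.05,"linear":[0,0,0],"twist":0},{"jaw":0.05,"linear":[0,0,0],"twist":0},{"jaw":0.05,"linear":[0,0,0],"twist":0}]'
python3 - <<'E'
from h import *
plan(523.5,177.1,95,93.64)
c=get('wrist'); import pickle; pickle.dump(c,open('w.pkl','wb'))
cv2.imwrite('pics/w7.png',cv2.resize(c['color'][0:300,106:406],(600,600),interpolation=cv2.INTER_CUBIC))
E
```

```text
time: 19.33
position: [0.5224, 0.179, 0.1561]
tool_rot: [-0.033, 0.999, 0.0, -0.001]
ft_force: [-0.2, 0.2, -3.6]
grip_width: 0.0119
grip_force: 45.0
time: 19.58
position: [0.5231, 0.1765, 0.1566]
tool_rot: [-0.032, 0.999, -0.0, -0.001]
ft_force: [-0.2, -0.6, -2.7]
grip_width: 0.0117
grip_force: 45.0
at [523.1 176.5 156.6] yaw 93.66 twist 0.02 lin after twist cm [-0.05  0.06  6.16] before twist [-0.05  0.06  6.16]
```

View pics/w7.png

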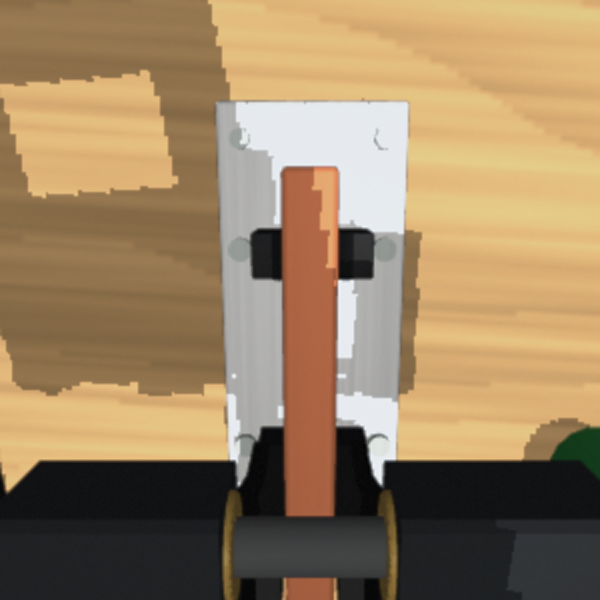

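The view (600 px crop) shows the bar at u 282–338, above the near jaw at u 251–374, with the plate edges at about 217 and 408. I'll measure the relative offset in this same picture.

Run:
```python
from h import *
import pickle; c=pickle.load(open('w.pkl','rb'))
H=cv2.cvtColor(c['color'],cv2.COLOR_BGR2HSV).astype(int); h,s,v=H[...,0],H[...,1],H[...,2]; w=(s<70)&(v>70); m=(h<14)&(s>110)
def fit(p):
    f=cv2.fitLine(np.array(p,np.float32)*1000,cv2.DIST_HUBER,0,.01,.01).ravel(); return np.degrees(np.arctan(f[1]/f[0])),f[2:],f[:2]
L,Rr,B=[],[],[]
for r in range(58,190,3):
    k=np.where(w[r,205:318])[0]+205; L.append(ray(c,k.min()-.5,r,.012)[:2]); Rr.append(ray(c,k.max()+.5,r,.012)[:2])
for r in range(90,215,3):
    k=np.where(m[r,235:290])[0]+235; B.append(ray(c,(k.min()+k.max())/2,r,.1613)[:2])
l,r_,b=fit(L),fit(Rr),fit(B); N=fit([ray(c,u,np.where(w[40:60,u])[0].min()+39.5,.012)[:2] for u in range(222,300,4)])
a=np.radians((l[0]+r_[0])/2); ex=np.array([np.cos(a),np.sin(a)]); ey=np.array([-ex[1],ex[0]])
yc=(l[1]@ey+r_[1]@ey)/2; print('angles',l[0],r_[0],b[0],'near',N[0],'width',(r_[1]-l[1])@ey)
ctr=(N[1]@ex+110)*ex+yc*ey; print('support ctr',ctr); 
P0=ctr; yb=[(b[1]+b[2]*((ctr[0]+d-b[1][0])/b[2][0])-ctr)@ey for d in(-45,45)]; print('bar offset in support y at jaws',yb)
e=ray(c,261,83,.1613)*1000; k=np.where(m[60:120,261])[0].min()+60; e=ray(c,261,k-.5,.1613)[:2]*1000; print('bar mid x in support',(e-ctr)@ex+80,k)
# jaw black edges on near jaw top z=.044
dk=(v<60); r=int(250/2); q=np.where(dk[r,106+115:106+195])[0]+221; print('jaw edges',q.min(),q.max(),[((ray(c,u,r,.044)[:2]*1000-ctr)@ey).round(2) for u in(q.min()-.5,q.max()+.5)])
```

```text
angles 3.6727936 3.7540855 3.6099977 near -86.40422 width 79.71566
support ctr [523.3782 177.1572]
bar offset in support y at jaws [np.float32(-0.6615007), np.float32(-0.82431054)]
bar mid x in support 0.842859345831485 84
jaw edges 232 291 [np.float64(-23.29), np.float64(22.99)]
```

```bash
python3 -m pendant '[{"jaw":0.05,"linear":[0.03,0.07,1.5],"twist":0},{"jaw":0.05,"linear":[0,0,2.5],"twist":0},{"jaw":0.05,"linear":[0,0,1.8],"twist":0},{"jaw":0.05,"linear":[0,0,0.9],"twist":0},{"jaw":0.05,"linear":[0,0,0.4],"twist":0},{"jaw":0.05,"linear":[0,0,0],"twist":0},{"jaw":0.05,"linear":[0,0,0],"twist":0},{"jaw":0.05,"linear":[0,0,0],"twist":0}]'
python3 -c "
from h import *
plan(523.3,177.15,47.3,93.67)"
```

```text
time: 20.3
position: [0.5241, 0.1776, 0.0872]
tool_rot: [-0.032, 0.999, 0.0, 0.001]
ft_force: [0.2, -0.4, -2.7]
grip_width: 0.012
grip_force: 45.0
at [524.1 177.6  87.2] yaw 93.63 twist -0.04 lin after twist cm [ 0.1  -0.04  3.99] before twist [ 0.1  -0.04  3.99]
```

```bash
python3 -m pendant '[{"jaw":0.05,"linear":[0.05,0,0.5],"twist":0},{"jaw":0.05,"linear":[0,0,0.5],"twist":0},{"jaw":0.05,"linear":[0,0,0.5],"twist":0},{"jaw":0.05,"linear":[0,0,0],"twist":0}]'
python3 -m pendant '[{"jaw":0.05,"linear":[0,0,0.5],"twist":0},{"jaw":0.05,"linear":[0,0,0.5],"twist":0},{"jaw":0.05,"linear":[0,0,0.4],"twist":0},{"jaw":0.05,"linear":[0,0,0],"twist":0}]'
python3 -m pendant '[{"jaw":0.05,"linear":[0,0,0.4],"twist":0},{"jaw":0.05,"linear":[0,0,0.2],"twist":0},{"jaw":0.05,"linear":[0,0,0],"twist":0}]'
```

```text
time: 20.63
position: [0.5219, 0.1776, 0.0703]
tool_rot: [-0.032, 0.999, -0.0, -0.001]
ft_force: [-0.6, 0.5, -3.3]
grip_width: 0.0119
grip_force: 45.0
time: 20.97
position: [0.522, 0.1776, 0.0562]
tool_rot: [-0.032, 0.999, -0.0, -0.001]
ft_force: [-1.0, -1.1, -2.3]
grip_width: 0.0117
grip_force: 45.0
time: 21.22
position: [0.5224, 0.1776, 0.0508]
tool_rot: [-0.032, 0.999, -0.0, -0.0]
ft_force: [0.1, 0.0, -2.5]
grip_width: 0.012
grip_force: 45.0
```

```bash
python3 -m pendant '[{"jaw":0.05,"linear":[-0.03,0,0.15],"twist":0},{"jaw":0.05,"linear":[0,0,0.1],"twist":0},{"jaw":0.05,"linear":[0,0,0],"twist":0}]'
python3 -m pendant '[{"jaw":0.05,"linear":[0,0,0.1],"twist":0},{"jaw":0.05,"linear":[0,0,0],"twist":0},{"jaw":0.05,"linear":[0,0,0],"twist":0}]'
```

```text
time: 21.47
position: [0.5229, 0.1777, 0.0487]
tool_rot: [-0.032, 0.999, -0.0, -0.0]
ft_force: [-0.1, -0.3, -3.6]
grip_width: 0.0117
grip_force: 45.0
time: 21.72
position: [0.5229, 0.1777, 0.0478]
tool_rot: [-0.032, 0.999, -0.0, -0.0]
ft_force: [-1.3, -0.1, -3.3]
grip_width: 0.0114
grip_force: 45.0
```

```bash
python3 -m pendant '[{"jaw":0.05,"linear":[0,0,0.1],"twist":0},{"jaw":0.05,"linear":[0,0,0],"twist":0},{"jaw":0.05,"linear":[0,0,0],"twist":0}]'
python3 -m pendant '[{"jaw":0.05,"linear":[0,0,0.1],"twist":0},{"jaw":0.05,"linear":[0,0,0],"twist":0},{"jaw":0.05,"linear":[0,0,0],"twist":0}]'
```

```text
time: 21.97
position: [0.5232, 0.1777, 0.047]
tool_rot: [-0.032, 0.999, 0.0, 0.0]
ft_force: [-0.0, -0.6, -0.6]
grip_width: 0.0114
grip_force: 45.0
time: 22.22
position: [0.5231, 0.1777, 0.047]
tool_rot: [-0.032, 0.999, 0.0, 0.0]
ft_force: [-2.2, -1.0, 7.0]
grip_width: 0.0115
grip_force: 45.0
```

The bar is on the slot floor: the TCP stopped at 47.0 mm and the contact force rose. I release it, rise, check, and locate the knob.

```bash
python3 -m pendant '[{"jaw":0.2,"linear":[0,0,0],"twist":0},{"jaw":0.35,"linear":[0,0,0],"twist":0},{"jaw":0.5,"linear":[0,0,0],"twist":0},{"jaw":0.5,"linear":[0,0,0],"twist":0},{"jaw":0.5,"linear":[0,0,-0.5],"twist":0},{"jaw":0.5,"linear":[0,0,-2],"twist":0},{"jaw":0.5,"linear":[0,0,-3.5],"twist":0},{"jaw":0.5,"linear":[0,0,-4],"twist":0},{"jaw":0.5,"linear":[0,0,-4],"twist":0},{"jaw":0.5,"linear":[0,0,-4],"twist":0},{"jaw":0.5,"linear":[0,0,-4],"twist":0},{"jaw":0.5,"linear":[0,0,-1],"twist":0}]'
python3 - <<'E'
from h import *
import pickle
a=get('scene'); t=get('top'); c=get('wrist'); pickle.dump((t,a,c),open('s4.pkl','wb'))
ctr=np.array([523.4,177.15]); al=np.radians(3.67); ex=np.array([np.cos(al),np.sin(al)]); ey=np.array([-ex[1],ex[0]])
def sup(P): Q=P*1000; return np.stack([(Q[...,:2]-ctr)@ex,(Q[...,:2]-ctr)@ey,Q[...,2]],-1)
for n,k in(('scene',a),('top',t),('wrist',c)):
    H=cv2.cvtColor(k['color'],cv2.COLOR_BGR2HSV).astype(int); Q=sup(cloud(k)); near=(abs(Q[...,1])<40)&(abs(Q[...,0])<200)&(Q[...,2]>10)
    y=near&(H[...,0]>18)&(H[...,0]<32)&(H[...,1]>130)&(Q[...,2]>70)&(Q[...,0]>60)
    if y.sum()>10: p=Q[y]; f=np.polyfit(p[:,2],p[:,0],1); print(n,'strap n',y.sum(),'x at z=56.5,215',np.polyval(f,[56.5,215]).round(1),'y',np.median(p[:,1]).round(1),'zmax',p[:,2].max().round(1))
    kb=near&(H[...,2]<60)&(Q[...,2]>185)&(Q[...,0]>105)&(Q[...,0]<175)
    if kb.sum()>5: print(n,'knob',kb.sum(),np.percentile(Q[kb],[3,50,97],axis=0).round(1).tolist())
    b=near&(H[...,0]<14)&(H[...,1]>110)&(abs(Q[...,1])<14)&(Q[...,0]<90)
    if b.sum()>10: print(n,'bar',b.sum(),np.percentile(Q[b],[2,50,98],axis=0).round(1).tolist())
plan(*(ctr+150*ex),265,93.67)
r=lambda i:cv2.resize(i,(400,400),interpolation=cv2.INTER_CUBIC)
cv2.imwrite('pics/s8.png',np.hstack([r(a['color'][165:275,260:370]),r(c['color'][0:300,106:406])]))
E
```

```text
time: 23.22
position: [0.5262, 0.1783, 0.2829]
tool_rot: [-0.032, 0.999, 0.001, 0.006]
ft_force: [0.6, 0.2, -1.0]
grip_width: 0.0434
grip_force: 0.0
scene strap n 450 x at z=56.5,215 [102.7 128.1] y 2.7 zmax 234.1
scene knob 99 [[131.5, -5.1, 205.5], [147.3, 3.8, 216.0], [154.8, 9.3, 220.8]]
scene bar 312 [[-74.1, -8.7, 20.9], [2.1, 5.3, 49.4], [79.2, 7.3, 52.5]]
top strap n 215 x at z=56.5,215 [ 97.1 124.4] y -1.5 zmax 237.3
top knob 37 [[136.6, -8.5, 216.1], [145.0, -1.1, 219.9], [152.5, 4.7, 224.2]]
top bar 76 [[-71.4, -6.5, 29.8], [-38.0, -3.8, 51.4], [-15.9, 5.2, 55.8]]
wrist strap n 1051 x at z=56.5,215 [ 97.5 123.2] y -0.1 zmax 179.8
wrist bar 1268 [[-76.4, -5.0, 50.8], [-4.5, -0.2, 52.4], [75.8, 5.5, 53.9]]
at [522.9 177.7 276.4] yaw 93.64 twist -0.03 lin after twist cm [-15.04  -0.06   1.16] before twist [-15.04  -0.05   1.16]
```

View pics/s8.png

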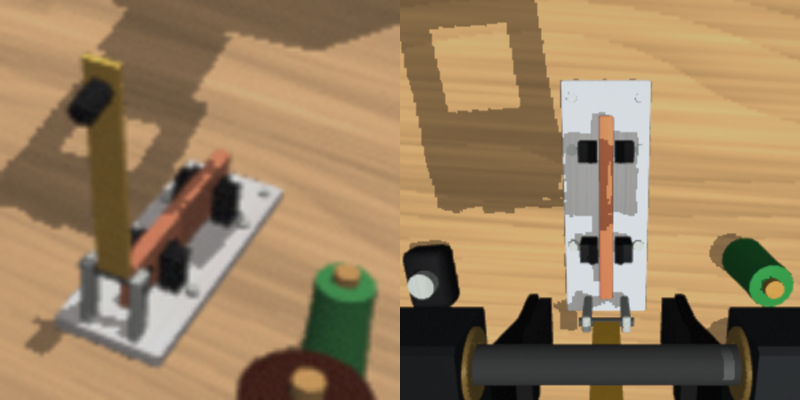

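The bar sits fully down and level on edge in both slots (top at 52.4 mm, centred). The strap leans back with its knob at about (92,103) in the left half. Next I pinch the knob from above and swing it along its arc.

```bash
python3 -m pendant '[{"jaw":0.5,"linear":[-2,0,0],"twist":0},{"jaw":0.5,"linear":[-3.5,0,0],"twist":0},{"jaw":0.5,"linear":[-3.5,0,0],"twist":0},{"jaw":0.5,"linear":[-3,0,0],"twist":0},{"jaw":0.5,"linear":[-1.9,-0.05,0],"twist":0},{"jaw":0.5,"linear":[-0.9,0,0],"twist":0},{"jaw":0.5,"linear":[0,0,0],"twist":0},{"jaw":0.5,"linear":[0,0,0],"twist":0},{"jaw":0.5,"linear":[0,0,0],"twist":0}]' 6
python3 - <<'E'
from h import *
ctr=np.array([523.4,177.15]); al=np.radians(3.67); ex=np.array([np.cos(al),np.sin(al)])
plan(*(ctr+147.5*ex),216,93.67)
th=np.linspace(1.733,0.03,18); r,d=160,20
X=105-r*np.cos(th)+d*np.sin(th); Z=56.5+r*np.sin(th)+d*np.cos(th)
print(X.round(1),Z.round(1)); print(np.c_[-np.diff(X)/10,-np.diff(Z)/10].round(2).tolist())
E
```

```text
time: 24.12
position: [0.6689, 0.1865, 0.2734]
tool_rot: [-0.032, 0.999, -0.0, -0.003]
ft_force: [-0.8, 0.8, 0.3]
grip_width: 0.0435
grip_force: 0.0
at [668.9 186.5 273.4] yaw 93.65 twist -0.02 lin after twist cm [-0.2  -0.    5.74] before twist [-0.2  -0.    5.74]
[150.6 134.9 118.9 102.7  86.6  70.7  55.1  40.   25.6  12.   -0.7 -12.4
 -22.9 -32.  -39.8 -46.2 -51.1 -54.3] [211.2 215.  217.1 217.7 216.7 214.1 209.8 204.1 196.8 188.2 178.2 167.
 154.8 141.5 127.3 112.5  97.1  81.3]
[[1.57, -0.38], [1.6, -0.22], [1.61, -0.06], [1.61, 0.1], [1.59, 0.26], [1.56, 0.42], [1.51, 0.58], [1.44, 0.72], [1.36, 0.86], [1.27, 1.0], [1.16, 1.12], [1.05, 1.23], [0.92, 1.33], [0.78, 1.41], [0.64, 1.48], [0.48, 1.54], [0.33, 1.58]]
```

```bash
python3 -m pendant '[{"jaw":0.5,"linear":[-0.2,0,1.2],"twist":0},{"jaw":0.5,"linear":[0,0,2],"twist":0},{"jaw":0.5,"linear":[0,0,1.5],"twist":0},{"jaw":0.5,"linear":[0,0,1],"twist":0},{"jaw":0.4,"linear":[0,0,0],"twist":0},{"jaw":0.3,"linear":[0,0,0],"twist":0},{"jaw":0.15,"linear":[0,0,0],"twist":0},{"jaw":0.1,"linear":[0,0,0],"twist":0},{"jaw":0.1,"linear":[0,0,0],"twist":0},{"jaw":0.1,"linear":[0,0,0],"twist":0}]' 8
python3 -c "
from h import *
plan(670.6,186.6,216,93.67)"
```

```text
time: 24.95
position: [0.6733, 0.1873, 0.22]
tool_rot: [-0.032, 0.999, 0.001, 0.001]
ft_force: [-0.4, 2.1, 1.4]
grip_width: 0.0181
grip_force: 8.0
at [673.3 187.3 220. ] yaw 93.64 twist -0.03 lin after twist cm [ 0.28 -0.05  0.4 ] before twist [ 0.28 -0.05  0.4 ]
```

```bash
python3 -m pendant '[{"jaw":0.1,"linear":[1.57,0,-0.38],"twist":0},{"jaw":0.1,"linear":[1.6,0,-0.22],"twist":0},{"jaw":0.1,"linear":[1.61,0,-0.06],"twist":0},{"jaw":0.1,"linear":[1.61,0,0.1],"twist":0},{"jaw":0.1,"linear":[0,0,0],"twist":0},{"jaw":0.1,"linear":[0,0,0],"twist":0}]' 8
python3 -c "
from h import *
plan(*(np.array([523.4,177.15])+86.6*np.array([.998,.064])),225.5,93.67)"
```

```text
time: 25.45
position: [0.6089, 0.1831, 0.2258]
tool_rot: [-0.032, 0.999, 0.0, 0.001]
ft_force: [-0.4, 0.6, 5.6]
grip_width: 0.0175
grip_force: 8.0
at [608.9 183.1 225.8] yaw 93.66 twist -0.01 lin after twist cm [-0.09 -0.04  0.03] before twist [-0.09 -0.04  0.03]
```

```bash
python3 -m pendant '[{"jaw":0.1,"linear":[1.59,0,0.26],"twist":0},{"jaw":0.1,"linear":[1.56,0,0.42],"twist":0},{"jaw":0.1,"linear":[1.51,0,0.58],"twist":0},{"jaw":0.1,"linear":[1.44,0,0.72],"twist":0},{"jaw":0.1,"linear":[1.36,0,0.86],"twist":0},{"jaw":0.1,"linear":[1.27,0,1.0],"twist":0},{"jaw":0.1,"linear":[0,0,0],"twist":0},{"jaw":0.1,"linear":[0,0,0],"twist":0}]' 8
python3 -m pendant '[{"jaw":0.1,"linear":[1.16,0,1.12],"twist":0},{"jaw":0.1,"linear":[1.05,0,1.23],"twist":0},{"jaw":0.1,"linear":[0.92,0,1.33],"twist":0},{"jaw":0.1,"linear":[0.78,0,1.41],"twist":0},{"jaw":0.1,"linear":[0,0,0],"twist":0},{"jaw":0.1,"linear":[0,0,0],"twist":0}]' 8
```

```text
time: 26.12
position: [0.5212, 0.1773, 0.1854]
tool_rot: [-0.032, 0.999, 0.0, -0.002]
ft_force: [-3.5, 1.7, 1.7]
grip_width: 0.0175
grip_force: 8.0
time: 26.62
position: [0.4841, 0.1749, 0.1349]
tool_rot: [-0.032, 1.0, 0.0, 0.0]
ft_force: [-0.2, 2.1, -1.4]
grip_width: 0.0179
grip_force: 8.0
```

```bash
python3 -m pendant '[{"jaw":0.1,"linear":[0.64,0,1.48],"twist":0},{"jaw":0.1,"linear":[0.48,0,1.54],"twist":0},{"jaw":0.1,"linear":[0.33,0,1.2],"twist":0},{"jaw":0.1,"linear":[0,0,0.3],"twist":0},{"jaw":0.1,"linear":[0,0,0],"twist":0},{"jaw":0.1,"linear":[0,0,0],"twist":0}]' 8
python3 -m pendant '[{"jaw":0.1,"linear":[0.05,0,0.25],"twist":0},{"jaw":0.1,"linear":[0,0,0.2],"twist":0},{"jaw":0.1,"linear":[0,0,0],"twist":0}]' 8
python3 -c "
from h import *
plan(*(np.array([523.4,177.15])-55*np.array([.998,.064])),85.5,93.67)"
```

```text
time: 27.12
position: [0.4705, 0.174, 0.0906]
tool_rot: [-0.032, 0.999, 0.0, 0.002]
ft_force: [2.2, 4.3, -2.6]
grip_width: 0.0178
grip_force: 8.0
time: 27.37
position: [0.4696, 0.1739, 0.0859]
tool_rot: [-0.032, 0.999, 0.0, 0.002]
ft_force: [3.8, 2.7, -0.7]
grip_width: 0.0175
grip_force: 8.0
at [469.6 173.9  85.9] yaw 93.64 twist -0.03 lin after twist cm [ 0.11 -0.02  0.04] before twist [ 0.11 -0.02  0.04]
```

Near shut. I release, rise, close the fingers, then press on the knob's top (about 85 mm).

```bash
python3 -m pendant '[{"jaw":0.1,"linear":[0,0,0.15],"twist":0},{"jaw":0.35,"linear":[0,0,0],"twist":0},{"jaw":0.4,"linear":[0,0,0],"twist":0},{"jaw":0.4,"linear":[0,0,-1.5],"twist":0},{"jaw":0.4,"linear":[0,0,-2],"twist":0},{"jaw":0.3,"linear":[0,0,-0.7],"twist":0},{"jaw":0.1,"linear":[0,0,0],"twist":0},{"jaw":0,"linear":[0,0,0],"twist":0},{"jaw":0,"linear":[0,0,0],"twist":0},{"jaw":0,"linear":[0,0,0],"twist":0},{"jaw":0,"linear":[0,0,0],"twist":0},{"jaw":0,"linear":[0,0,0],"twist":0}]' 10
python3 -m pendant '[{"jaw":0,"linear":[0,0,1.2],"twist":0},{"jaw":0,"linear":[0,0,0.6],"twist":0},{"jaw":0,"linear":[0,0,0.2],"twist":0},{"jaw":0,"linear":[0,0,0],"twist":0},{"jaw":0,"linear":[0,0,0],"twist":0}]' 10
```

```text
time: 28.37
position: [0.4674, 0.1736, 0.1252]
tool_rot: [-0.032, 0.999, -0.0, -0.001]
ft_force: [0.1, 0.5, -0.8]
grip_width: 0.0017
grip_force: 0.0
time: 28.78
position: [0.4677, 0.1736, 0.1057]
tool_rot: [-0.032, 0.999, -0.0, -0.0]
ft_force: [1.2, 0.2, 0.2]
grip_width: 0.0004
grip_force: 0.0
```

```bash
python3 -m pendant '[{"jaw":0,"linear":[0,0,0.2],"twist":0},{"jaw":0,"linear":[0,0,0.1],"twist":0},{"jaw":0,"linear":[0,0,0],"twist":0},{"jaw":0,"linear":[0,0,0],"twist":0}]'
python3 -m pendant '[{"jaw":0,"linear":[0,0,0.15],"twist":0},{"jaw":0,"linear":[0,0,0],"twist":0},{"jaw":0,"linear":[0,0,0],"twist":0}]'
```

```text
time: 29.12
position: [0.4678, 0.1737, 0.103]
tool_rot: [-0.032, 0.999, 0.0, 0.0]
ft_force: [0.0, -1.1, -0.6]
grip_width: 0.0004
grip_force: 0.0
time: 29.37
position: [0.468, 0.1737, 0.1023]
tool_rot: [-0.032, 0.999, 0.0, 0.0]
ft_force: [-1.2, -0.8, 7.6]
grip_width: 0.0007
grip_force: 3.6
```

```bash
python3 -m pendant '[{"jaw":0,"linear":[0,0,-0.5],"twist":0},{"jaw":0,"linear":[0,0,-3],"twist":0},{"jaw":0,"linear":[0,0,-4],"twist":0},{"jaw":0,"linear":[3,0,-4],"twist":0},{"jaw":0,"linear":[3,0,-3],"twist":0},{"jaw":0,"linear":[0,0,0],"twist":0},{"jaw":0,"linear":[0,0,0],"twist":0},{"jaw":0,"linear":[0,0,0],"twist":0},{"jaw":0,"linear":[0,0,0],"twist":0}]'
python3 - <<'E'
from h import *
a=get('scene'); t=get('top'); print(robot.get_obs()['position'])
ctr=np.array([523.4,177.15]); al=np.radians(3.67); ex=np.array([np.cos(al),np.sin(al)]); ey=np.array([-ex[1],ex[0]])
for k in(a,t):
    H=cv2.cvtColor(k['color'],cv2.COLOR_BGR2HSV).astype(int); Q=cloud(k)*1000; x=(Q[...,:2]-ctr)@ex; y=(Q[...,:2]-ctr)@ey
    m=(abs(y)<13)&(x>-85)&(x<115)&(H[...,0]>18)&(H[...,0]<34)&(H[...,1]>120)&(Q[...,2]>50)&(Q[...,2]<75)
    if m.sum()>20: f=np.polyfit(x[m],Q[...,2][m],1); print('strap z at x=-75,0,100',np.polyval(f,[-75,0,100]).round(1),m.sum())
r=lambda i:cv2.resize(i,(400,400),interpolation=cv2.INTER_CUBIC)
cv2.imwrite('pics/s9.png',np.hstack([r(a['color'][170:280,255:365]),r(t['color'][60:280,130:430])]))
E
```

```text
time: 30.12
position: [0.4139, 0.1701, 0.2383]
tool_rot: [-0.032, 0.999, -0.0, -0.0]
ft_force: [-1.0, 0.1, -0.2]
grip_width: 0.0002
grip_force: 0.0
[0.41375454 0.17010111 0.23788329]
strap z at x=-75,0,100 [58.6 58.1 57.5] 372
strap z at x=-75,0,100 [60.  59.8 59.5] 407
```

View pics/s9.png

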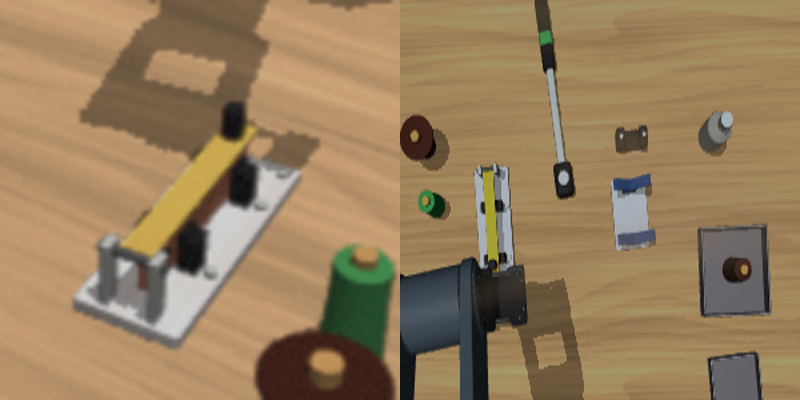

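The strap lies level over the bar (left half). The top view shows the bushing standing in the large tray, the other objects where they started, and the robot clear of everything.

```bash
python3 -c "
from rig import robot
print(robot.hand_in())"
```

```text
the job is handed in; nothing more can be done
None
```

The job is done and handed in at about 30 s: the bushing is upright in the large grey tray, the bar is seated on edge in the slots, the strap is shut over it, and the other objects were left untouched.

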